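Load the button back in the die and slide it under the punch

ROBOT

A 6-joint arm with a two-finger parallel gripper is mounted at the origin on the work surface. World frame = base frame: x ahead of the robot, y to its left, z up, the work surface at z = 0. Lengths are in m, angles in degrees, forces in N, time in s.
With the tool pointing down it reaches from about 0.35 to 0.875 m from the base axis. Payload 4.2 kg.
Tool frame: the origin (TCP) lies midway between the tips of the shut fingers; the grasp point (between the pads) lies 19 mm behind it; y points along the fingers, z is the direction in which the jaws open and shut, and the axes are right-handed (so a half turn about y gives the same grasp; the last joint's range is limited). The gripper opens to 87 mm and grips with 3 to 60 N. Pads are 19 mm wide; open, the fingers measure 117 mm over their backs; the gripper's body (75 mm by 190 mm) begins 51 mm behind the grasp point.
Start: joints at [80.535, 22.042, 0.453, 0, -68.411, -14.817], TCP at [0.257, 0.57, 0.223] pointing down, gripper open.
Joint ranges: [-179.83, 179.83], [-69.29, 118.12], [-61.27, 80.66], [-181.25, 117.63], [-171.15, -9.14], [-177.46, 177.46]. Speed limits (degrees/s): [159.86, 159.86, 180, 180, 180, 180].

INTERFACE

Orientations are given as [roll, pitch, yaw] about the fixed x, y, z axes, in that order (R = Rz(yaw) Ry(pitch) Rx(roll)).
In Python, from workcell import env gives the robot as it stands. The module is installed in compiled form; this text tells all that it offers. Calls block until the motion is done:
- env.goto(position, orientation): joint-space move of the TCP to a pose.
- env.move_straight(position, rotation=None, rate=0.15, force_limit=None): straight line of the TCP; rotation=None keeps the orientation; rate is the mean speed in m/s. With force_limit (N) it stops when the force on the tool has changed by that much, and returns True; else False.
- env.set_joints(angles): joint-space move.
- env.gripper_to(opening, grasp_force=None): opening from 0.0 (shut) to 1.0 (fully open); grasp_force is the grip in N (None keeps the last); returns when the fingers have stopped.
- env.dwell(seconds).
- env.inverse_kinematics(position, orientation): joint angles nearest the present ones, or None.
- env.read_state(): the state.
- env.grab_frame(name): name is "side" or "top" or "wrist"; returns a dict with "image" (384x512x3 uint8, blue, green, red), "fx", "fy", "cx", "cy" (pixels), "position" and "orientation" of the camera in the world. Camera axes: x right, y up, looking along -z (the intrinsics and any distortion apply to the point x, -y, -z); pixel columns grow to the right and rows downward; lengths in m; the calibration is good to about 2 mm. A picture is of the moment at which its call begins. There is no depth.
A pose or a line that the arm cannot do raises env.Unreachable and nothing moves.
- env.close_job(): hands the job in, once; it reports no verdict.
Trained networks look in a picture, given as the dict that the camera call returned (one of the last four; its "shot" number tells which), for a name from the list of things; names that differ only in an ending like _2 or _b are one class to them, and where a whole thing is asked for, a point or a joint stands for the part that bears it (a point fixed in the world has none). Each returns a list of dicts, best first, with "score" (0 to 1); they miss things now and then, are a little off and sometimes report something else, mostly with a low value. They report only what shows in the picture. A call takes as long as a camera call. They do not tell look-alikes from the thing itself.
- env.search_frame(picture, thing): "xyz" ([x, y, z] in m, in world coordinates, good to about 4 mm: the middle of the surface that is visible of it).
- env.trace(picture, thing): "mask" (384x512 bool, what is visible of it).
The state is a dict: "clock": time; "joint_positions": joint angles; "qvel": joint speeds; "joint_torque": joint torques, N m; "position": TCP position; "tool_rot": TCP orientation; "force": force on the tool from outside, world axes, zero at the start; "wrist_torque": the same for the moment, N m; "opening": opening from 0.0 (shut) to 1.0 (fully open).
Only numpy, scipy, OpenCV 4.12 (cv2) and the standard library are available. Lean on these libraries where they do the work, as an engineer would, in place of code of your own. Each camera call takes 0.05 s, during which the arm holds its last target. There are 200 camera calls.

TASK

A button back lies loose on the die plate of the button press, beside its pocket. Without lifting it off the plate, push it with the fingertips across the rim of the pocket until it drops in and lies flat, then push the die slide fully home, so that the pocket sits under the punch. Leave the other things on the bench where they stand.

Things in the scene. Friction and masses are not known exactly. Their poses are not given: they have to be found in the camera images.
- press: Fixed cream bench press for cloth-covered buttons: bed 160 mm wide (x), 310 mm long (y), 22 mm high, with a column, overhanging head and punch. Origin on the table (z = 0) right under the free pocket's loading position. z up; y along the die slide: push tab to +y, punch to -y; x across it, column on the +x side. Nothing stands above the plate between punch and tab.
- punch (a point): Centre of the underside of the press's round punch (58 mm wide), 76 mm above the table and 110 mm to the press's -y of its origin. Fixed. The head (62 mm long in y) and the raised lever stand above it and to +x, up to 365 mm high at the lever's end.
- die_pocket (a point): Centre of the floor of the free round pocket, 32 mm above the table; moves with the slide; axes as the press. Dark pocket 47 mm wide, 6 mm deep, its rim flush with the plate. The slide is a flat grey steel plate 120 mm across, top 38 mm above the table, from 123 mm to +y of the pocket to 165 mm to -y, with a second, empty pocket 110 mm to -y (under the punch at the start).
- push_tab (a point): Middle of the outer (+y) face of the die slide's upturned steel push tab, 51 mm above the table, 123 mm to +y of the pocket centre; moves with the slide; axes as the press. The tab is 70 mm wide across the slide, 3 mm thick and rises 26 mm above the plate, to 64 mm above the table.
- die_slide (a joint): Travel of the die slide in m: 0 in the loading position (start), 0.110 fully home against its stop, with the free pocket under the punch. It grows as the tab is pushed to the press's -y. About 4 N of friction; it stays where it is left, with no spring.
- button_back: The loose button back: plain tinned metal disc, 44 mm wide, 5 mm thick, 15 to 25 g, flat on the die plate between pocket and tab, its centre 43 to 70 mm from the pocket's (it may overhang the rim a little). Origin at the centre of its underside, 38 mm above the table at the start and 32 mm when seated, z up. Seated, its top lies 1 mm below the plate.
- thread_spool: Bystander: thread spool standing upright, 34 mm wide and 46 mm high. Origin at the centre of its underside.
- button_jar: Bystander: small glass jar with a metal lid, 50 mm wide and 62 mm high. Origin at the centre of its underside.
- tape_measure: Bystander: round white tape measure lying flat, 52 mm wide and 17 mm high. Origin at the centre of its underside.
Not all that is in view belongs to the job. There is more than one size of the button_back; the one meant has the size given above.

How it is judged (in metres and radians):
On the way, in this order (a step that is already met when the one before it is completed fails the run):
1. the button back has dropped into the pocket and lies flat on its floor (horizontal distance between button_back and die_pocket below 0.003 m and z of button_back in the frame of die_pocket below 0.0015 m and angle between button_back's own z axis and vertical below 0.06 rad), for 0.2 s.
2. the die slide is home under the punch (value of joint die_slide above 0.106 m), for 0.2 s.
At the end, for the whole second after the job is handed in: The button back lies flat (within 0.06 rad) and at rest on the floor of the free pocket (within 1.5 mm in height and 3 mm of its centre), the die slide is within 4 mm of its home stop, and the spool, the jar and the tape measure are within 20 mm of where they stood (all of step 1 and linear speed of button_back below 0.02 m/s and value of joint die_slide above 0.106 m and distance of each of thread_spool, button_jar, tape_measure from where it was at the start of the episode below 0.02 m); the robot touches nothing.
It fails at once if the button back is lifted more than 8 mm off the die plate (height (world z) of button_back above 0.046 m).
It fails at once if the button back is pushed off the die plate (height (world z) of button_back below 0.028 m).
It fails at once if a bystander is knocked away or over (distance of any of thread_spool, button_jar, tape_measure from where it was at the start of the episode above 0.02 m or angle between any of thread_spool, button_jar, tape_measure's own z axis and vertical above 0.6 rad).
It also fails if it takes over 48 s, if anything falls off the work surface, if the arm or the gripper's body presses on something with over 40 N, if the wrist force passes 120 N, or if a joint passes its speed limit or range.

## Working session

There is one attempt and no reset: what is moved stays moved. The work goes in short steps, each a Python script; the robot and the scene stay as the last script left them, time stands still between calls to the robot, and variables do not carry over. Pictures are saved under pics/ and viewed, about 8 in all and at most 12, crops included, and the job is handed in when it is done.

```bash
mkdir -p pics; cat > h.py <<'E'
import numpy as np, cv2
from scipy.spatial.transform import Rotation as R
from workcell import env
def rot(o):
    return R.from_euler('xyz',o,degrees=True).as_matrix()
def ray(f,u,v):
    d=np.array([(u-f['cx'])/f['fx'],-(v-f['cy'])/f['fy'],-1.0])
    return np.array(f['position']),rot(f['orientation'])@d
def px2z(f,u,v,z):
    p,d=ray(f,u,v); return p+d*(z-p[2])/d[2]
def proj(f,P):
    c=rot(f['orientation']).T@(np.array(P)-np.array(f['position']))
    return np.array([f['cx']-f['fx']*c[0]/c[2], f['cy']+f['fy']*c[1]/c[2]])
E
python3 - <<'E'
from h import *
print(env.read_state())
ims=[]
for n in ['top','side']:
    f=env.grab_frame(n); print(n,{k:v for k,v in f.items() if k!='image'})
    cv2.imwrite(f'pics/{n}0.png',f['image'])
    for t in ['press','die_pocket','push_tab','die_slide','button_back','thread_spool','button_jar','tape_measure']:
        try:
            print(t,[(np.round(r['xyz'],4).tolist(),round(r['score'],2)) for r in env.search_frame(f,t)])
        except Exception as e: print(t,repr(e))
E
```

```text
{'clock': 0.0, 'joint_positions': array([ 8.05359449e+01,  2.20916806e+01,  3.80924936e-01, -2.85062979e-02,
       -6.84115628e+01, -1.48151497e+01]), 'qvel': array([-0.00267302,  0.02704456,  0.01427693,  0.02600678,  0.07235883,
       -0.04813811]), 'joint_torque': array([ 1.30728495e-03, -3.90673542e+01,  1.87400401e+01,  4.21984613e+00,
        1.09819390e-02, -1.86193815e-04]), 'position': array([0.25674226, 0.56917957, 0.22145899]), 'tool_rot': array([-8.98749736e+01,  5.67388457e-03,  1.55710285e+02]), 'force': array([-0.18121578, -0.19746958,  0.13145488]), 'wrist_torque': array([-0.04409373, -0.01284641, -0.01484384]), 'opening': 1.0001994888025254}
top {'fx': 435.9399001234686, 'fy': 435.9399001234686, 'cx': 257.76458379128053, 'cy': 186.29105679600218, 'position': array([0.51988696, 0.08677984, 0.78825215]), 'orientation': array([  3.93853769,   0.45309973, -90.061313  ]), 'shot': 1}
press [([0.5756, 0.0364, 0.0405], 0.56)]
die_pocket [([0.5457, 0.0918, 0.0361], 0.74)]
push_tab [([0.5404, 0.0893, 0.0368], 0.96)]
die_slide [([0.3906, 0.0783, 0.0134], 0.67), ([0.542, 0.086
[... 418 characters left out ...]
806, 'cy': 190.16441322107775, 'position': array([ 0.39316909, -0.36600436,  0.65152824]), 'orientation': array([ 39.21714604,  -0.21090935, -19.84475126]), 'shot': 2}
press [([0.5801, -0.0107, 0.0373], 0.93)]
die_pocket [([0.5443, 0.0542, 0.0384], 0.72)]
push_tab [([0.5439, 0.056, 0.0366], 0.65)]
die_slide [([0.3913, 0.0652, 0.0174], 0.74), ([0.5447, 0.0499, 0.0352], 0.56)]
button_back [([0.4718, 0.2806, 0.0069], 0.61), ([0.5066, 0.126, 0.0397], 0.58), ([0.3758, 0.1943, 0.0022], 0.49)]
thread_spool [([0.6639, 0.168, 0.0448], 0.64), ([0.5479, 0.0516, 0.0399], 0.38)]
button_jar [([0.4416, -0.0798, 0.0657], 0.68), ([0.5447, 0.054, 0.0389], 0.64)]
tape_measure [([0.3952, 0.0662, 0.0143], 0.98)]
```

View pics/top0.png

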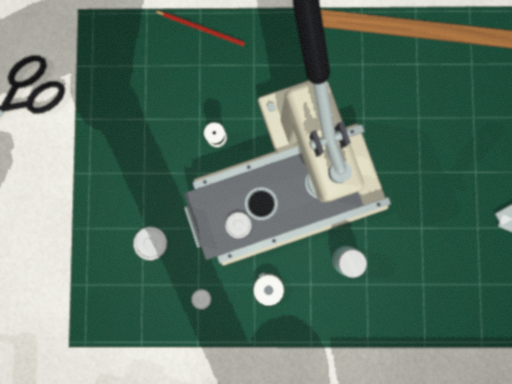

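View pics/side0.png

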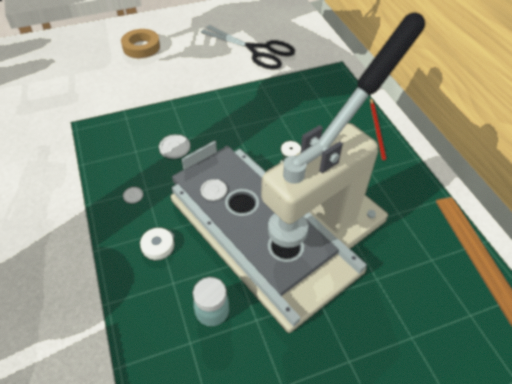

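Top view: pocket at about (261,204), disc on the plate at (238,224), tab at about (193,226), spool (215,133), tape (268,290), jar (352,263). The look-alike discs at (150,243) and (201,299) lie off the press. The side view agrees with this.

```bash
cat > m.py <<'E'
from h import *
def comp(mask,seed,r=6):
    n,l=cv2.connectedComponents(mask.astype(np.uint8),connectivity=4)
    u,v=map(int,np.round(seed)); w=l[v-r:v+r+1,u-r:u+r+1].ravel(); w=w[w>0]
    return l==np.bincount(w).argmax() if len(w) else None
def ell(m):
    c=max(cv2.findContours(m.astype(np.uint8),cv2.RETR_EXTERNAL,cv2.CHAIN_APPROX_NONE)[0],key=cv2.contourArea)
    return c[:,0,:].astype(float)
def circ(f,m,z):
    P=np.array([px2z(f,u,v,z)[:2] for u,v in ell(m)])
    (x,y),(a,b),_=cv2.fitEllipse(P.astype(np.float32)*1000)
    return np.round([x,y,a,b],1)
E
python3 - <<'E'
from m import *
out=[]
for n,pk,dk in [('top',(261,204),(238,224)),('side',(241,202),(213,189))]:
    f=env.grab_frame(n); g=f['image'].max(axis=2)
    print(n,'gray pocket,disc,plate',g[pk[1],pk[0]],g[dk[1],dk[0]],g[(pk[1]+dk[1])//2-12,(pk[0]+dk[0])//2-12])
    for th in (45,60): 
        m=comp(g<th,pk); print('pocket',th,circ(f,m,.038) if m is not None else None)
    for th in (140,160,180):
        m=comp(g>th,dk); print('disc',th,circ(f,m,.043))
    for r in env.trace(f,'button_back'): 
        c=ell(r['mask']); print(r['score'],c.mean(0),circ(f,r['mask'],.043))
    for r in env.trace(f,'push_tab')+env.trace(f,'die_slide'): 
        c=ell(r['mask']); print('slide',r['score'],c.mean(0),cv2.minAreaRect(c.astype(np.float32)))
    u,v=map(int,pk); cr=f['image'][v-70:v+80,u-90:u+110]
    out.append(cv2.resize(cr,None,fx=4,fy=4,interpolation=cv2.INTER_CUBIC))
    cv2.imwrite(f'pics/{n}1.png',out[-1])
E
```

```text
top gray pocket,disc,plate 37 227 121
pocket 45 [542.1  87.6  37.4  37.9]
pocket 60 [542.2  87.5  39.5  39.9]
disc 140 [505.  126.4  44.1  44.9]
disc 160 [505.  126.5  42.3  42.8]
disc 180 [505.2 126.4  40.9  41.4]
0.87 [238.13043478 225.14492754] [505.1 126.3  41.2  42. ]
0.76 [149.58695652 243.06521739] [474.7 276.7  53.6  55.3]
0.75 [200.13461538 299.01923077] [380.9 189.8  30.5  31. ]
slide 0.89 [268.39678899 205.6766055 ] ((270.9761047363281, 199.68064880371094), (70.57698822021484, 169.93896484375), 70.97439575195312)
slide 0.68 [267.84827586 205.84597701] ((270.2838134765625, 200.11102294921875), (71.267333984375, 170.25453186035156), 70.94229125976562)
side gray pocket,disc,plate 41 219 219
pocket 45 [541.3  84.6  31.9  36.9]
pocket 60 [541.4  84.4  34.8  39.1]
disc 140 [504.5 124.1  44.4  46.5]
disc 160 [504.7 124.2  42.8  44.2]
disc 180 [504.6 124.   40.4  42.2]
0.77 [132.04347826 195.2173913 ] [374.1 156.7  28.9  31. ]
0.65 [212.48484848 190.12121212] [503.3 122.4  41.7  44.8]
0.58 [173.39726027 146.54794521] [466.4 244.   52.6  53.3]
slide 0.82 [254.38568129 217.70669746] ((251.25003051757812, 214.75001525878906), (175.36248779296875, 72.83199310302734), 45.0)
slide 0.69 [254.30344828 218.3954023 ] ((251.94651794433594, 213.19381713867188), (175.10345458984375, 73.79309844970703), 46.39718246459961)
```

View pics/top1.png

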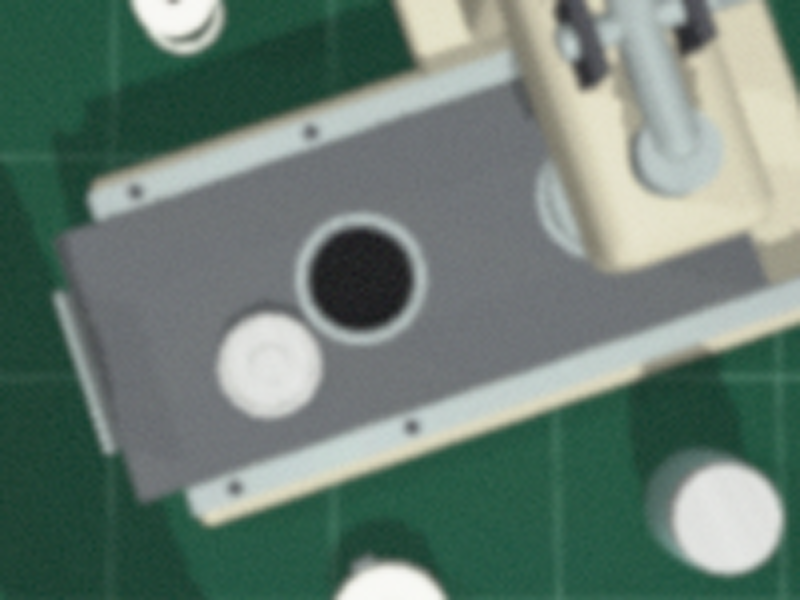

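View pics/side1.png

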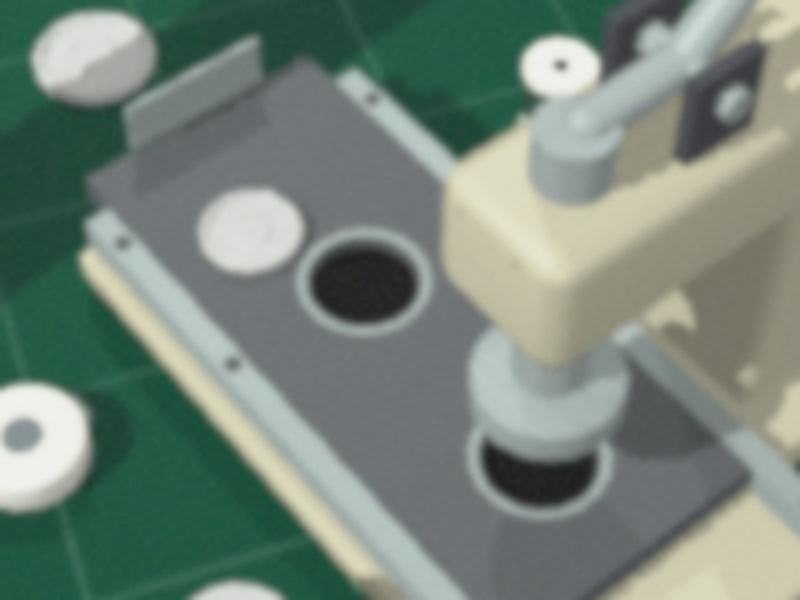

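The top crop shows the pocket at (361,278) inside a flush bright ring and the disc at (270,363), with free plate between disc and tab (tab about (85,372)). The side crop confirms this, with the second pocket under the punch at (541,458). I'll push with both fingertips, slightly open, as a cage with the jaws along press x. First I need the press yaw and a close wrist view.

```bash
python3 - <<'E'
from m import *
T=env.grab_frame('top');S=env.grab_frame('side')
t=lambda u,v,z=.038:px2z(T,u/4+171,v/4+134,z)[:2]
s=lambda u,v,z=.038:px2z(S,u/4+151,v/4+132,z)[:2]
def ang(a,b): d=np.array(a)-b; return np.degrees(np.arctan2(d[1],d[0]))
print('bolts',ang(t(235,488),t(412,427)),ang(t(135,190),t(310,132)))
print('edge+90',ang(t(62,232),t(142,500))+90,'tab+90',ang(t(60,292,.064),t(108,453,.064))+90)
print('side pockets',ang(s(364,281),s(541,458)),'bolts',ang(s(123,242),s(232,364)),'tab+90',ang(s(262,40,.064),s(127,107,.064))+90)
pk=np.array([.542,.0865]); yw=18.
print('wrist pose ik')
P=[.503,.150,.20]
print(env.inverse_kinematics(P,[-90,0,108]))
env.goto(P,[-90,0,108]); env.gripper_to(0.345)
st=env.read_state(); print(st['clock'],st['position'],st['tool_rot'],st['opening'])
f=env.grab_frame('wrist'); print(f['position'],f['orientation'])
cv2.imwrite('pics/w0.png',f['image'])
print('pred pocket,disc',proj(f,[.542,.0865,.038]),proj(f,[.505,.1258,.043]))
E
```

```text
bolts 108.85692057964229 108.32687012083616
edge+90 107.14475533292612 tab+90 107.16784013525185
side pockets 108.98711651580729 bolts 108.45869207723686 tab+90 106.16723852778065
wrist pose ik
[ 34.32992374  13.3707962  -15.51015826   0.         -61.11904554
 -16.32992374]
4.325 [0.50300238 0.14998853 0.19998854] [-8.99988656e+01 -4.52232729e-04  1.07997418e+02] 0.3443536350066041
[0.52921499 0.07132931 0.36221965] [-1.75848663e+01 -7.16374047e-03 -1.61975529e+02]
pred pocket,disc [236.89446591 105.80163612] [259.68220464 154.98642006]
```

View pics/w0.png

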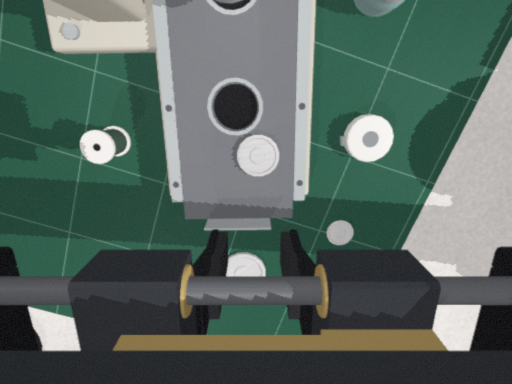

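The wrist view shows the pocket at (236,106) and the disc at (258,155), matching the predictions (237,106) and (260,155). The wrist camera overhangs toward the press head, so I'll turn the hand half round to put it on the tab side. Then I'll measure again, touch the plate behind the disc for height, and check the cage.

```bash
python3 - <<'E'
from m import *
f=env.grab_frame('wrist'); g=f['image'].max(axis=2)
for th in(50,65): print('pocket',circ(f,comp(g<th,(236,106)),.038))
for th in(140,160): print('disc',circ(f,comp(g>th,(258,155)),.043))
yw=np.radians(18.2); X=np.array([np.cos(yw),np.sin(yw)]);Y=np.array([-X[1],X[0]])
d=np.array([.5048,.1255])
p=d+Y*.042   # finger fronts (9.5 mm ahead) ~16 mm behind contact plane
o=[-90,0,-71.8]
print(env.inverse_kinematics([*p,.12],o))
env.goto([*p,.16],o)
env.move_straight([*p,.06],rate=.1)
print(env.read_state()['position'],env.read_state()['force'])
hit=env.move_straight([*p,.034],rate=.02,force_limit=3)
st=env.read_state(); print(hit,st['clock'],st['position'],p,st['force'],st['opening'])
env.move_straight([*p,st['position'][2]+.002],rate=.02)
st=env.read_state(); print(st['position'],st['force'],st['clock'])
cv2.imwrite('pics/s2.png',cv2.resize(env.grab_frame('side')['image'][110:260,130:330],None,fx=4,fy=4,interpolation=cv2.INTER_CUBIC))
E
```

```text
pocket [543.1  87.8  41.3  41.8]
pocket [543.3  87.9  42.2  42.4]
disc [506.5 127.   43.9  44.3]
disc [506.5 127.1  43.1  43.2]
[ 36.53405439  17.67051828 -22.55273352   0.         -49.7767482
 161.66594561]
[0.49213521 0.16567706 0.0605809 ] [0.38442317 0.15282656 0.70806107]
True 9.1917 [0.4915998  0.16535574 0.03845631] [0.49168193 0.16539883] [-1.88109849  0.47585493  4.31056414] 0.34616890248226234
[0.49160865 0.16534072 0.04032659] [0.33992242 0.69121663 0.01436988] 9.475
```

View pics/s2.png

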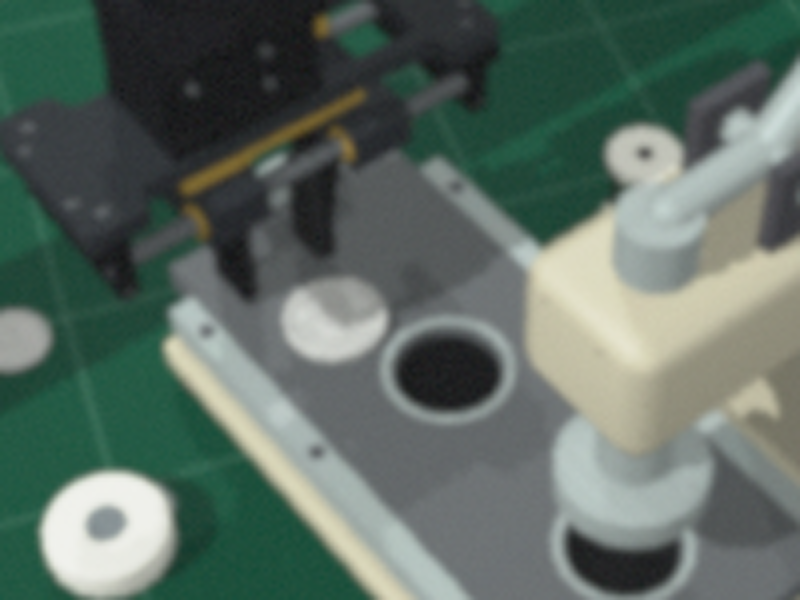

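The plate was touched at z = 0.0385. The picture shows both fingertips behind the disc (320,320), straddling it. Now nest the cage and push diagonally to the pocket.

```bash
python3 - <<'E'
from m import *
yw=np.radians(18.2); X=np.array([np.cos(yw),np.sin(yw)]);Y=np.array([-X[1],X[0]])
pk=np.array([.5424,.0872]); d=np.array([.5056,.1264]); z=.0396
def mv(p,rate=.03,fl=None):
    h=env.move_straight([*p,z],rate=rate,force_limit=fl); s=env.read_state()
    r=s['position'][:2]-pk; print(h,round(s['clock'],2),'rel mm',np.round([r@X*1000,r@Y*1000,s['position'][2]*1000],1),np.round(s['force'],1)); return h
mv(d+Y*.027)
mv(pk+Y*.0275,.03,8)
mv(pk+Y*.0245,.02,8)
env.dwell(.2)
f=env.grab_frame('side'); cv2.imwrite('pics/s3.png',cv2.resize(f['image'][110:260,130:330],None,fx=4,fy=4,interpolation=cv2.INTER_CUBIC))
E
```

```text
False 10.16 rel mm [-22.7  75.6  39.6] [-0.5 -0.1 -0.6]
False 12.08 rel mm [-0.  27.6 39.6] [-0.4  0.1 -0.6]
False 12.38 rel mm [-0.  24.4 39.6] [-0.4 -0.3 -0.8]
```

View pics/s3.png

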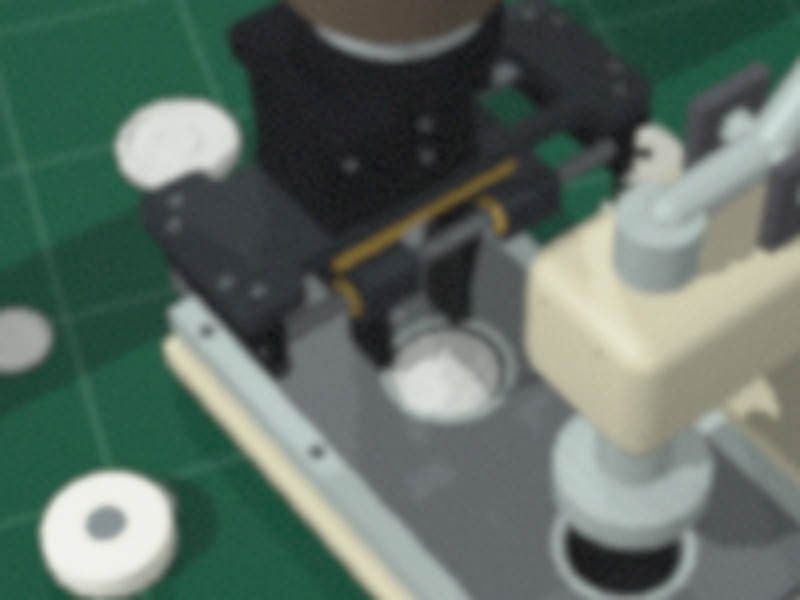

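The disc (445,375) is now in the pocket ring, but it's unclear whether it lies flat: there is a dark gap on the right. I'll push slightly further, back off, and look unobstructed.

```bash
python3 - <<'E'
from m import *
yw=np.radians(18.2); X=np.array([np.cos(yw),np.sin(yw)]);Y=np.array([-X[1],X[0]])
pk=np.array([.5424,.0872]); z=.0396
h=env.move_straight([*(pk+Y*.0215),z],rate=.02,force_limit=8); print(h,env.read_state()['force'])
env.move_straight([*(pk+Y*.045),z+.002],rate=.08)
env.move_straight([*(pk+Y*.085),.13],rate=.15)
ims=[]
for n,pp in (('side',0),('wrist',0),('top',0)):
    f=env.grab_frame(n); c=proj(f,[*pk,.038]); u,v=map(int,c)
    g=f['image'].max(axis=2)
    print(n,c)
    for r in env.trace(f,'button_back'):
        q=ell(r['mask']).mean(0)
        if np.hypot(*(q-c))<30: print(' mask',q,circ(f,r['mask'],.037))
    m=comp(g>150,c); 
    if m is not None and m.sum()<4000: print(' thr',circ(f,m,.037))
    a=cv2.copyMakeBorder(f['image'],40,40,40,40,cv2.BORDER_REPLICATE)[v+40-35:v+40+35,u+40-32:u+40+32]
    ims.append(cv2.resize(a,(384//1*2//3,280),interpolation=cv2.INTER_CUBIC))
cv2.imwrite('pics/c4.png',np.hstack(ims)); print(env.read_state()['clock'])
E
```

```text
False [ 0.41994738 -0.0671376  -0.60908723]
side [241.44936446 201.21407703]
 mask [240.7761194  203.13432836] [540.6  84.9  42.4  43. ]
 thr [542.7  87.1  54.5  55.2]
wrist [254.49864561 283.30868536]
 mask [255.91111111 269.64444444] [539.2 101.6  15.7  41.6]
top [260.95491197 203.18868528]
 mask [260.62857143 203.92857143] [541.3  87.7  41.8  42.3]
 mask [285.00271739 201.26086957] [548.3  55.2 130.1 243.8]
 thr [542.6  87.6  55.5  55.9]
14.475
```

View pics/c4.png

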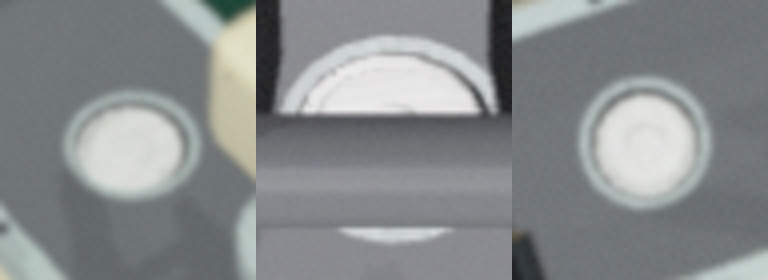

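The disc is fully inside the ring in all three views, concentric and flat, with a thin even gap. Now I'll shut the fingers and push the tab home.

```bash
python3 - <<'E'
from m import *
yw=np.radians(18.2); X=np.array([np.cos(yw),np.sin(yw)]);Y=np.array([-X[1],X[0]])
pk=np.array([.5424,.0872])
def mv(y,z,rate,fl=None):
    h=env.move_straight([*(pk+Y*y),z],rate=rate,force_limit=fl); s=env.read_state()
    r=s['position'][:2]-pk; print(h,round(s['clock'],2),'rel mm',np.round([r@X*1000,r@Y*1000,s['position'][2]*1000],1),'F',np.round(s['force'],1)); return h
env.gripper_to(0.0)
mv(.155,.13,.15); mv(.155,.050,.1)
mv(.125,.050,.03,15)
mv(.035,.050,.05,15)
mv(.012,.050,.02,18)
mv(.040,.050,.08); mv(.085,.13,.12)
ims=[]
for n in('side','top'):
    f=env.grab_frame(n); u,v=map(int,proj(f,[*(pk-Y*.05),.04]))
    ims.append(cv2.resize(f['image'][max(v-80,0):v+80,u-50-40:u+90-30],(400,426),interpolation=cv2.INTER_CUBIC))
cv2.imwrite('pics/c5.png',np.hstack(ims))
E
```

```text
False 15.9 rel mm [ -0.2 154.9 129.9] F [-0.1 -0.9  0. ]
False 16.85 rel mm [  0.6 155.1  50.6] F [ 0.5 -0.5  0.1]
False 18.0 rel mm [1.000e-01 1.251e+02 5.000e+01] F [-0.9  2.3  0.3]
False 19.95 rel mm [-0.2 35.  50.1] F [1.9 3.2 1. ]
True 20.66 rel mm [ 0.  23.9 50.1] F [-1.5  2.5  1.9]
False 21.0 rel mm [-0.7 40.2 49.6] F [ 0.  -0.5 -0.1]
False 21.92 rel mm [ -0.6  84.8 129.3] F [-0.5 -0.5  0.6]
```

View pics/c5.png

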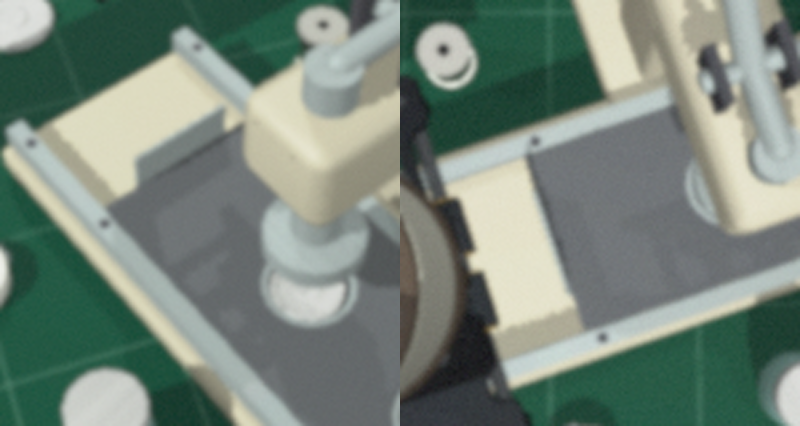

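The side view shows the slide under the head with the disc seated beneath the punch at (308,298). The stop triggered at 23.9 mm against 22.5 mm expected, so I'll push once more with a firmer limit to confirm it is at the stop.

```bash
python3 - <<'E'
from m import *
yw=np.radians(18.2); X=np.array([np.cos(yw),np.sin(yw)]);Y=np.array([-X[1],X[0]])
pk=np.array([.5424,.0872])
def mv(y,z,rate,fl=None):
    h=env.move_straight([*(pk+Y*y),z],rate=rate,force_limit=fl); s=env.read_state()
    r=s['position'][:2]-pk; print(h,round(s['clock'],2),'rel mm',np.round([r@X*1000,r@Y*1000,s['position'][2]*1000],1),'F',np.round(s['force'],1)); return h
mv(.040,.050,.12); mv(.014,.050,.01,30)
mv(.045,.050,.08); mv(.12,.2,.12)
f=env.grab_frame('side'); g=f['image']
for r in env.trace(f,'button_back'): print(r['score'],circ(f,r['mask'],.037))
print('expected pocket',pk-Y*.110)
t=proj(f,[*(pk+Y*.013-X*.035),.064]),proj(f,[*(pk+Y*.013+X*.035),.064]); c=proj(f,[*(pk-Y*.11-X*.0285),.038])
for p in t: cv2.circle(g,tuple(int(round(q)) for q in p),1,(0,0,255),-1)
# predicted pocket inner rim, from 110 mm
for a in np.linspace(0,2*np.pi,40):
    p=proj(f,[*(pk-Y*.11+.0235*(np.cos(a)*X+np.sin(a)*Y)),.038]); g[int(round(p[1])),int(round(p[0]))]=(0,0,255)
cv2.imwrite('pics/s6.png',cv2.resize(g[140:290,180:380],None,fx=4,fy=4,interpolation=cv2.INTER_CUBIC))
for n in('side','top'):
    f=env.grab_frame(n)
    for k in('thread_spool','button_jar','tape_measure'): print(n,k,[(np.round(r['xyz'],3).tolist(),round(r['score'],2)) for r in env.search_frame(f,k)][:2])
E
```

```text
False 22.93 rel mm [ 0.6 40.2 50.5] F [ 0.1 -0.4 -0.1]
True 24.89 rel mm [ 0.1 24.  50. ] F [-1.5  3.7  1.9]
False 25.31 rel mm [-0.1 45.6 49.9] F [-1.2  0.4 -0.1]
False 26.86 rel mm [ -0.4 119.7 199.2] F [0.  0.7 0.4]
0.87 [467.4 250.6  54.6  55.6]
0.72 [573.2 -25.5  26.8  45. ]
0.57 [441.8 -66.   47.9  73.9]
0.49 [374.4 162.7  29.2  31. ]
expected pocket [ 0.57675684 -0.01729693]
side thread_spool [([0.663, 0.167, 0.048], 0.65)]
side button_jar [([0.442, -0.077, 0.062], 0.72)]
side tape_measure [([0.397, 0.065, 0.017], 0.91), ([0.661, 0.166, 0.046], 0.31)]
top thread_spool [([0.66, 0.168, 0.046], 0.78)]
top button_jar [([0.445, -0.055, 0.062], 0.89)]
top tape_measure [([0.393, 0.073, 0.014], 0.95)]
```

View pics/s6.png

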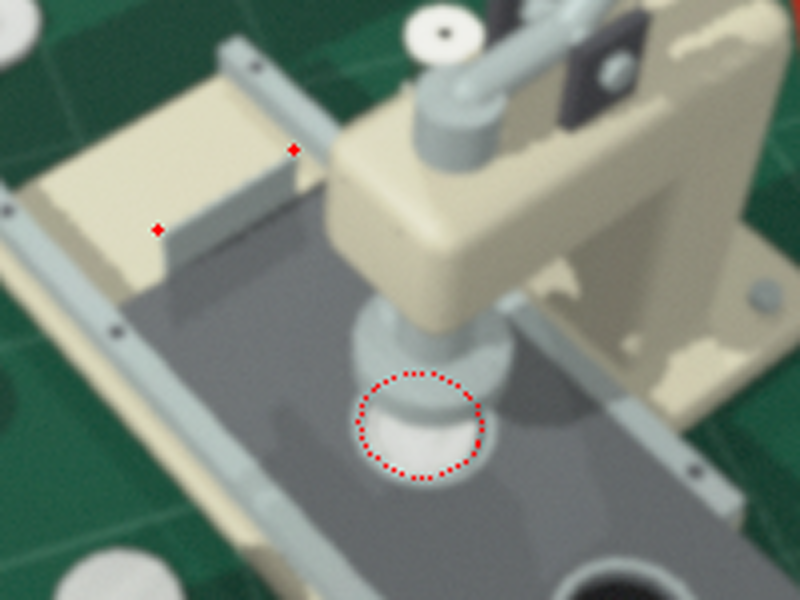

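The overlaid rim for 110 mm of travel lies on the pocket ring at (420,427), and the tab lies at or just past its marks. A 30 N push stopped at the same 24 mm, so the slide is at its stop. The bystanders have not moved beyond network noise, so I'm handing in.

```bash
python3 -c "
from workcell import env
env.close_job(); print(env.read_state()['clock'])"
```

```text
the job is handed in; nothing more can be done
the job is handed in; nothing more can be done
```

The button back is in the free pocket under the punch, the die slide is home against its stop, and the job is handed in. It took about 27 s of the 48 s allowed.

I pushed the disc diagonally across the plate between two slightly open fingertips until it dropped into the pocket. Then I shut the fingers and pushed the tab home.

**Seating:** before the slide moved, the side and top views showed the disc flat and centred inside the pocket ring, within about 1–2 mm by measurement. The wrist view was partly hidden by the gripper but agreed.

**Slide:** the slide stopped at the same place with an 18 N and a 30 N push. The expected pocket outline for 110 mm of travel lies on the ring in the picture.

**Bystanders:** the spool, jar and tape measure showed no movement beyond measurement noise.

**Disagreements:**
- The fingertip stopped 1.4 mm short of my estimate for the slide's home position, which is within my uncertainty about finger thickness and pocket position.
- Top and side cameras differed by 2–3 mm.
- Once home, the disc is partly hidden by the punch. Its final flatness rests on the earlier views and on the visible part of the disc, still inside the ring.

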